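# Up-end a concrete core onto the squareness stand

## Task

The concrete core lying on the two bars of the squareness stand has to be checked for a square end. Without gripping or lifting it, push it up to the stand's base plate and push high on its free end, following it up and over, so that it tips over the plate's front edge and stands on the plate; then push the standing core, low down so that it does not lean, back along the plate until it sits home in the upright V-guide, touching both wings. Leave the other things beside the stand where they are.

Things in the scene. Friction and masses are not known exactly. Their poses are not given: they have to be found in the camera images.
- stand: Steel stand, fixed to the board. Origin: middle of the base plate's front edge, on the board (z = 0). Its +x axis points from there back to the V-guide (roughly away from the robot), z up. Base plate 134 mm deep (x 0 to 134), 130 mm wide, 16 mm thick.
- guide (a point): Foot of the V-guide's inner corner: on the plate's centre line, 116 mm behind its front edge, 16 mm above the board; axes as the stand's. The V-guide is upright, 64 mm high (top 80 mm above the board): two wings at 120 degrees to one another that open to the front, their tips 25 mm ahead of this point and 43 mm to either side.
- cradle (a point): Point midway between the two cradle bars, on the board, 75 mm in front of the plate's front edge; axes as the stand's. The bars (round, 12 mm diameter, 52 mm apart between centres) lie on the board, run forward from the plate's front edge for 154 mm and keep a lying core from rolling.
- home (a point): Point on the top face of the base plate (16 mm above the board), 58 mm behind its front edge on the centre line: where the middle of the core's lower end is when the core touches both wings of the V-guide. Same axes as the stand.
- core: Drilled cylinder of lightweight concrete, 100 mm diameter, 117 mm long, about 1.3 kg (+-15 percent), too wide to grip. Origin: middle of its foot end; its z axis runs along the core to the free end. It starts lying on the two bars, axis 56 mm above the board, foot end towards the plate and 3 to 20 mm in front of the plate's edge. It slides at some 8 N; standing, it leans if pushed above mid-height.
- free_end (a point): Middle of the core's free end (towards the robot), 117 mm from the foot end. With the foot end against the plate's edge (10 mm overlap), a push near the top of the free end tips the core about that edge at some 10 N; the finger must rise with the pushed spot on its arc (radius about 135 mm), else it jams. Past some 56 degrees it falls upright by itself, some 18 mm short of home.
- tin: Bystander, loose: round aluminium moisture tin with lid, 60 mm diameter, 39 mm high, origin at the middle of its underside. Leave alone. The three bystanders swap places from run to run.
- cube: Bystander, loose: grey mortar cube, 50 mm, origin at the middle of its underside. Leave alone.
- jar: Bystander, loose: small white plastic jar with screw cap, 44 mm diameter, 60 mm high, origin at the middle of its underside. Leave alone.

How it is judged:
By the outcome, as a careful person would: the job done as asked, in the order asked, and still so for the second after the job is handed in, with the robot touching nothing.
It also fails if it takes over 54 s, if anything falls off the work surface, if the arm or the gripper's body presses on something with over 40 N, if the wrist force passes 120 N, or if a joint passes its speed limit or range.

## Robot

A 7-joint arm with a two-finger parallel gripper is mounted at the origin on a cart in front of the work surface, level with it; the furniture and walls round the work are solid. World frame = base frame: x ahead of the robot, y to its left, z up, the work surface at z = 0. Lengths are in m, angles in rad, forces in N, time in s.
With the tool pointing down it reaches from about 0.35 to 0.9 m from the base axis. Payload 8.1 kg.
Tool frame: the origin (TCP) lies midway between the tips of the shut fingers; the grasp point (between the pads) lies 19 mm behind it; z points along the fingers, y is the line along which they close (so a half turn about z gives the same grasp; the last joint's range is limited). The gripper opens to 92 mm and grips with 3 to 60 N. Pads are 19 mm wide; open, the fingers measure 130 mm over their backs; the gripper's body (75 mm by 190 mm) begins 47 mm behind the grasp point.
Start: joints at [-1.373, 0.434, 0.025, 1.573, -0.012, 1.134, -0.075], TCP at [0.185, 0.597, 0.227] pointing down, gripper open.
Joint ranges: [-2.62, 2.62], [-0.44, 2.09], [-1.27, 1.32], [0.08, 2.57], [-1.32, 4.46], [0.12, 2], [-2.74, 2.74]. Speed limits (rad/s): [2.22, 2.22, 3.01, 3.01, 3.14, 3.14, 3.14].

## Interface

Orientations are given as a unit quaternion [w, x, y, z].
In Python, from cell import manip gives the robot as it stands.
- The arm moves only by the shell command python3 -m inch 'ROWS' [FORCE]. ROWS is JSON, a list of rows, each an object with "gripper": the closure in counts, from 0 (fully open) to 255 (shut); "slide": the shift along the tool's x, y, z in cm, a list of three; "roll": the turn about the tool's z in degrees. A call has 1 to 10 rows; each row shifts and turns the commanded pose from where the row before left it, along the tool's axes as they then stand; what a row does not reach is not made up. A row lasts 1/12 s, in which the tool goes at most 41.7 mm and 7.16 degrees, less where a joint would pass 70% of its speed; a pose out of reach is approached as far as the arm can. A call is refused whole if a number of a shift passes 4.17 or a number of a turn 7.16, either way. A call with a gripper value outside its range is refused whole. The fingers move at their own pace and stop on an object; FORCE is the grip in N (left out, the last holds). Time passes only in rows, so rows that do not move let the fingers close. It gives the time, the measured TCP pose, the force, the opening and the grip force at its end, in the units of the state.
- manip.get_obs(): the state, without advancing time (a new reading comes with each control period).
- manip.grab_frame(name): name is "scene" or "top" or "wrist"; returns a dict with "img" (384x512x3 uint8, red, green, blue), "K" (3x3 intrinsics, pixels), "extrinsics" (4x4, takes a point from world to camera coordinates); the wrist camera has in their place "hand_eye" (4x4, takes a point from camera to tool coordinates, whose origin is the TCP and whose axes are the flange's). Camera axes: x right, y down, z forward; pixel columns grow to the right and rows downward; lengths in m; the calibration is good to about 2 mm. The wrist camera is an equidistant fisheye: a pixel r from the principal point sees the ray r / f radians off the axis. A picture is of the moment at which its call begins: read the wrist's pose just before it. There is no depth.
- manip.hand_in(): hands the job in; it is judged then, once.
The state is a dict: "clock": time; "qpos": joint angles; "dq": joint speeds; "tau": joint torques, N m; "ee_pos": TCP position; "ee_rot": TCP orientation; "wrist_force": force on the tool from outside, world axes, zero at the start; "ft_torque": the same for the moment, N m; "gripper_width": opening from 0.0 (shut) to 1.0 (fully open); "grasp_force": force on a finger pad.
Only numpy, scipy, OpenCV 4.12 (cv2) and the standard library are available. Lean on these libraries where they do the work, as an engineer would, in place of code of your own. Each camera call takes 0.05 s, during which the arm holds its last target. There are 200 camera calls.

## Working session

There is one attempt and no reset: what is moved stays moved. The work goes in short steps, Python scripts to look and compute and a shell command to move; the robot and the scene stay as the last step left them, time stands still between calls to the robot, and variables do not carry over. Pictures are saved under pics/ and viewed, at most 10 in all, crops included, and the job is handed in when it is done.

```bash
mkdir -p pics; ls; python3 - <<'E'
from cell import manip
import cv2,json,numpy as np
o=manip.get_obs();print({k:np.round(v,3).tolist() for k,v in o.items()})
for n in["scene","top"]:
    f=manip.grab_frame(n);cv2.imwrite(f"pics/{n}0.png",f["img"][:,:,::-1]);np.savez(f"pics/{n}0.npz",**f)
    print(n,f["K"],f["extrinsics"])
E
```

```text
pics
{'clock': 0.0, 'qpos': [-1.373, 0.435, 0.025, 1.574, -0.012, 1.134, -0.075], 'dq': [0.001, 0.001, 0.001, -0.0, 0.001, 0.0, 0.001], 'tau': [-0.001, -66.787, 0.984, -31.446, -0.061, 0.043, 0.0], 'ee_pos': [0.185, 0.596, 0.226], 'ee_rot': [-0.0, 0.15, 0.989, -0.001], 'wrist_force': [0.861, 0.469, -0.059], 'ft_torque': [-0.051, 0.008, -0.016], 'grasp_force': 0.0, 'gripper_width': 1.0}
scene [[454.35224496   0.         258.15663704]
 [  0.         454.35224496 187.12185962]
 [  0.           0.           1.        ]] [[-0.87158554 -0.49006073 -0.0133839   0.50210615]
 [-0.35573392  0.65099549 -0.67056562  0.27396191]
 [ 0.33733074 -0.57969419 -0.74172948  0.69811398]
 [ 0.          0.          0.          1.        ]]
top [[349.2876005    0.         257.12404744]
 [  0.         349.2876005  197.15706991]
 [  0.           0.           1.        ]] [[ 2.64501112e-03 -9.99817442e-01 -1.89231890e-02 -2.00729022e-02]
 [-9.85095087e-01  6.49498301e-04 -1.72009443e-01  5.86997401e-01]
 [ 1.71990331e-01  1.90961074e-02 -9.84913532e-01  8.20048676e-01]
 [ 0.00000000e+00  0.00000000e+00  0.00000000e+00  1.00000000e+00]]
```

View pics/scene0.png

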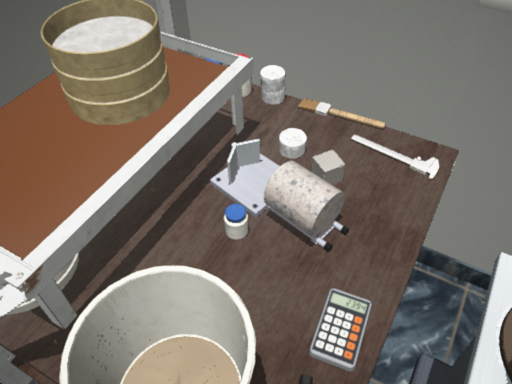

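View pics/top0.png

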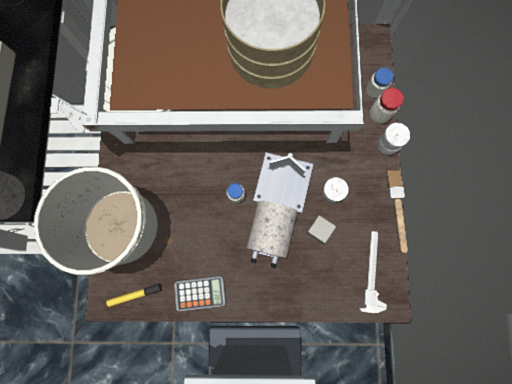

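The top view shows the stand at about (285,180), the core at (272,230), its bar ends at (253,257) and (275,262), with jar (235,192), tin (336,189) and cube (322,229) beside it. A shelf crosses behind at row ~120, and a bucket stands left at (95,220). The scene view shows the same things: V-guide (243,160), core (303,198). I'll zoom in to pick points.

```bash
python3 - <<'E'
import cv2,numpy as np
for n,(x,y,w,h) in dict(top=(215,140,140,130),scene=(200,120,160,130)).items():
    im=cv2.imread(f"pics/{n}0.png")[y:y+h,x:x+w]
    im=cv2.resize(im,None,fx=4.5,fy=4.5,interpolation=cv2.INTER_CUBIC)
    for k in range(0,w,10):
        cv2.line(im,(int(k*4.5),0),(int(k*4.5),6 if k%50 else 14),(0,255,255),1)
        if k%20==0: cv2.putText(im,str(x+k),(int(k*4.5),16),0,.4,(0,255,255),1)
    for k in range(0,h,10):
        cv2.line(im,(0,int(k*4.5)),(6,int(k*4.5)),(0,255,255),1)
        if k%20==0: cv2.putText(im,str(y+k),(2,int(k*4.5)+5),0,.4,(0,255,255),1)
    cv2.imwrite(f"pics/{n}0c.png",im)
    f=np.load(f"pics/{n}0.npz");E=f["extrinsics"];print(n,-E[:3,:3].T@E[:3,3])
E
```

```text
top [ 0.43726091 -0.03611023  0.90826629]
scene [0.2995907  0.47240715 0.7082413 ]
```

View pics/top0c.png

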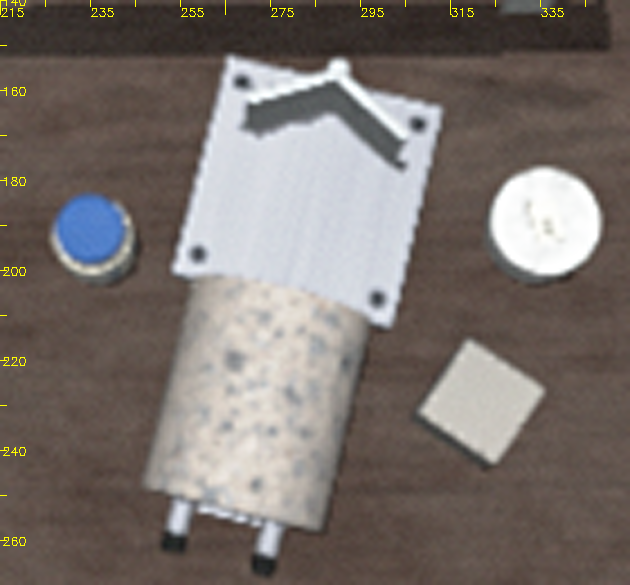

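View pics/scene0c.png

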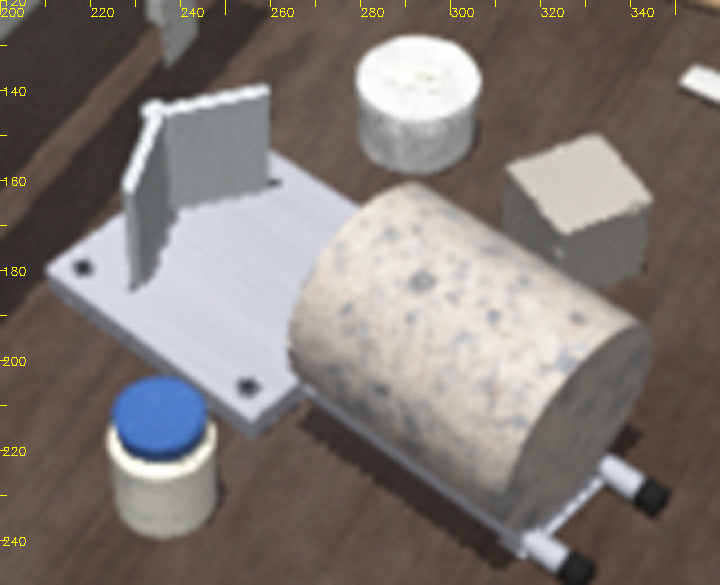

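Top crop, in full-frame pixels: plate corners at (265.7,152.4), (313.2,163.6), (302.1,212.2), (253.2,200.4); V corner top at (290,157); core free-end sides at (247.4,248.4) and (286.6,257.8). Scene crop: V corner top at (234,143), plate back-left corner at (210.7,179.6), front-left corner at (256.7,214.4), free-end disc centre at about (329,205).

```bash
cat > h.py <<'E'
import numpy as np,cv2
from scipy.spatial.transform import Rotation as R
C={n:np.load(f"pics/{n}0.npz") for n in("top","scene")}
def ray(n,p,f=None):
    f=f or C[n];E=f["extrinsics"];d=E[:3,:3].T@np.linalg.inv(f["K"])@[*p,1];return -E[:3,:3].T@E[:3,3],d
def onz(n,p,z,f=None):
    c,d=ray(n,p,f);return c+d*(z-c[2])/d[2]
def tri(pt,ps,ft=None,fs=None):
    a,u=ray("top",pt,ft);b,v=ray("scene",ps,fs)
    s=np.linalg.lstsq(np.c_[u,-v],b-a,rcond=None)[0];p,q=a+u*s[0],b+v*s[1]
    return (p+q)/2,np.linalg.norm(p-q)
E
python3 - <<'E'
from h import *
np.set_printoptions(precision=4,suppress=True)
c=[onz("top",p,.016) for p in [(265.7,152.4),(313.2,163.6),(302.1,212.2),(253.2,200.4)]]
print(np.array(c))
BL,BR,FR,FL=c
print("sizes",np.linalg.norm(BL-BR),np.linalg.norm(FL-FR),np.linalg.norm(BL-FL),np.linalg.norm(BR-FR))
ax=(BL-FL)+(BR-FR);ay=(BL-BR)+(FL-FR)
y1=np.arctan2(ax[1],ax[0]);y2=np.arctan2(-ay[0],ay[1]);yaw=(y1+y2)/2;print("yaw",np.degrees([y1,y2]))
x=np.array([np.cos(yaw),np.sin(yaw),0]);l=np.array([-x[1],x[0],0])
m=np.mean(c,0)-.067*x;m[2]=0;print("origin",m)
for n,a,b in [("BL",(265.7,152.4),(210.7,179.6)),("FL",(253.2,200.4),(256.7,214.4)),("V",(290,157),(234,143.3)),
 ("shelf",(360,120),(250,60)),("cube",(322,229),(328.5,160)),("freerim",(266,252.5),(336,195))]:
    p,e=tri(a,b);d=p-m;print(n,p,e,"stand:",d@x,d@l)
for n,p,z in [("top",(247.4,248.4),.056),("top",(286.6,257.8),.056),("scene",(329,205),.056),("scene",(314,236),.006+.006),("top",(258,201.5),.07),("top",(296.8,210.7),.07),("top",(268,250),.1),("top",(360,120),.2)]:
    q=onz(n,p,z);d=q-m;print(n,p,q,"stand",d@x,d@l)
E
```

```text
[[ 0.7135 -0.0412  0.016 ]
 [ 0.6826 -0.1661  0.016 ]
 [ 0.5538 -0.1344  0.016 ]
 [ 0.5846 -0.0087  0.016 ]]
sizes 0.12861260956952267 0.12947533287495266 0.13303373265014423 0.1326003785321513
yaw [-13.9857 -13.8439]
origin [ 0.5686 -0.0715  0.    ]
BL [ 0.7139 -0.0414  0.0133] 0.0009412974419767446 stand: 0.13382800162606717 0.06413703020851215
FL [ 0.5849 -0.0087  0.0101] 0.0013634360410239186 stand: 0.0007176615188952164 0.0648586681763189
V [ 0.6842 -0.0994  0.0812] 0.005544483470916 stand: 0.11890524237635565 0.0006911594842939905
shelf [ 0.7344 -0.2477  0.1786] 0.0037834210675776804 stand: 0.20330906956194472 -0.1311337072729419
cube [ 0.5086 -0.1785  0.0487] 0.001167920971574707 stand: -0.03247386442193149 -0.11832187111975889
freerim [ 0.4465 -0.0419  0.1116] 0.00687509266084285 stand: -0.12561178023196734 -0.000602771075831704
top (247.4, 248.4) [0.4604 0.0036 0.056 ] stand -0.1230648699964294 0.04685490951786196
top (286.6, 257.8) [ 0.4383 -0.0908  0.056 ] stand -0.12186363070597209 -0.05003908964971286
scene (329, 205) [ 0.4583 -0.0615  0.056 ] stand -0.1094168388941854 -0.01683787705499685
scene (314, 236) [ 0.4635 -0.0141  0.012 ] stand -0.11582340954512889 0.030388569919614077
top (258, 201.5) [ 0.5729 -0.022   0.07  ] stand -0.007675006480264137 0.049066323640242084
top (296.8, 210.7) [ 0.5504 -0.1158  0.07  ] stand -0.007009448677519034 -0.047370818071416236
top (268, 250) [ 0.4557 -0.0456  0.1   ] stand -0.11580269073446652 -0.0020698353133188734
top (360, 120) [ 0.7275 -0.241   0.2   ] stand 0.19506478158984272 -0.1262978814030542
```

```bash
python3 - <<'E'
from h import *
np.set_printoptions(precision=4,suppress=True)
print(tri((90,271),(253,345)),tri((145,213),(190,268)),tri((158,225),(190,268)))
from cell import manip
o=manip.get_obs();Rm=R.from_quat(np.roll(o["ee_rot"],-1)).as_matrix();print(Rm)
E
```

```text
(array([0.4113, 0.2998, 0.2244]), np.float64(0.0013512831850027)) (array([0.5425, 0.2241, 0.1685]), np.float64(0.022605352765501466)) (array([0.5339, 0.2094, 0.1508]), np.float64(0.0580131834822283))
[[-0.9551  0.2964 -0.0003]
 [ 0.2964  0.9551 -0.0014]
 [-0.0001 -0.0014 -1.    ]]
```

```bash
python3 -m inch '[{"gripper":255,"slide":[0,0,-4],"roll":-3.4},{"gripper":255,"slide":[0,0,-4],"roll":0},{"gripper":255,"slide":[0,0,-4],"roll":0},{"gripper":255,"slide":[0,0,-4],"roll":0},{"gripper":255,"slide":[0,0,0],"roll":0},{"gripper":255,"slide":[0,0,0],"roll":0}]' 20
```

```text
clock: 0.6
ee_pos: [0.1854, 0.5978, 0.3892]
ee_rot: [0.0, 0.12, 0.993, 0.002]
wrist_force: [0.1, 0.5, -0.5]
gripper_width: 0.617
grasp_force: 0.0
```

```bash
python3 -m inch '[{"gripper":255,"slide":[-2.1,-3.1,0],"roll":0},{"gripper":255,"slide":[-2.1,-3.1,0],"roll":0},{"gripper":255,"slide":[-2.1,-3.1,0],"roll":0},{"gripper":255,"slide":[-2.1,-3.1,0],"roll":0},{"gripper":255,"slide":[-2.1,-3.1,0],"roll":0},{"gripper":255,"slide":[-2.1,-3.1,0],"roll":0},{"gripper":255,"slide":[-2.1,-3.1,0],"roll":0},{"gripper":255,"slide":[-2.1,-3.1,0],"roll":0},{"gripper":255,"slide":[-2.1,-3.1,0],"roll":0}]'
```

```text
clock: 1.35
ee_pos: [0.3018, 0.2784, 0.3853]
ee_rot: [-0.001, 0.12, 0.993, -0.001]
wrist_force: [0.5, -0.3, 0.2]
gripper_width: 0.008
grasp_force: 0.0
```

```bash
python3 -m inch '[{"gripper":255,"slide":[-2.1,-3.1,0],"roll":0},{"gripper":255,"slide":[-2.1,-3.1,0],"roll":0},{"gripper":255,"slide":[-2.1,-3.1,0],"roll":0},{"gripper":255,"slide":[-2.1,-3.1,0],"roll":0},{"gripper":255,"slide":[-2.1,-3.1,0],"roll":0},{"gripper":255,"slide":[-2.1,-3.1,0],"roll":0},{"gripper":255,"slide":[-2.1,-3.1,0],"roll":0},{"gripper":255,"slide":[-2.1,-3.1,0],"roll":0},{"gripper":255,"slide":[0,0,0],"roll":0},{"gripper":255,"slide":[0,0,0],"roll":0}]'
cat >> h.py <<'E'
yaw=np.radians(-13.9);X=np.array([np.cos(yaw),np.sin(yaw),0]);L=np.array([-X[1],X[0],0]);M=np.array([.5686,-.0715,0])
def st(p): d=np.array(p)-M; return np.round([d@X*1e3,d@L*1e3,d[2]*1e3],1)
def now():
    from cell import manip
    o=manip.get_obs();w=np.array(o["wrist_force"]);Rm=R.from_quat(np.roll(o["ee_rot"],-1)).as_matrix()
    print("t",round(o["clock"],2),"stand mm",st(o["ee_pos"]),"F",np.round([w@X,w@L,w[2]],1),"toolx yaw",np.degrees(np.arctan2(Rm[1,0],Rm[0,0])).round(2))
E
python3 -c "from h import *;now()"
```

```text
clock: 2.18
ee_pos: [0.4054, -0.0021, 0.3857]
ee_rot: [-0.001, 0.123, 0.992, -0.0]
wrist_force: [0.2, 0.6, 0.4]
gripper_width: 0.007
grasp_force: 0.0
t 2.18 stand mm [-175.1   28.2  385.7] F [0.1 0.7 0.4] toolx yaw 165.9
```

```bash
python3 -m inch '[{"gripper":255,"slide":[0,-2.8,4],"roll":0},{"gripper":255,"slide":[0,0,4],"roll":0},{"gripper":255,"slide":[0,0,4],"roll":0},{"gripper":255,"slide":[0,0,4],"roll":0},{"gripper":255,"slide":[0,0,4],"roll":0},{"gripper":255,"slide":[0,0,4],"roll":0},{"gripper":255,"slide":[0,0,4],"roll":0},{"gripper":255,"slide":[0,0,4],"roll":0},{"gripper":255,"slide":[0,0,1],"roll":0},{"gripper":255,"slide":[0,0,0],"roll":0}]';python3 - <<'E'
from h import *
now()
from cell import manip
a=[manip.grab_frame(n)["img"][110:290,180:380,::-1] for n in("scene","top")]
cv2.imwrite("pics/p1.png",cv2.resize(np.hstack(a),None,fx=2,fy=2))
E
```

```text
clock: 3.02
ee_pos: [0.3965, -0.0228, 0.0593]
ee_rot: [-0.004, 0.12, 0.993, -0.001]
wrist_force: [-1.2, 0.3, 0.5]
gripper_width: 0.005
grasp_force: 0.0
t 3.02 stand mm [-178.7    5.9   59.3] F [-1.2  0.1  0.5] toolx yaw 166.2
```

View pics/p1.png

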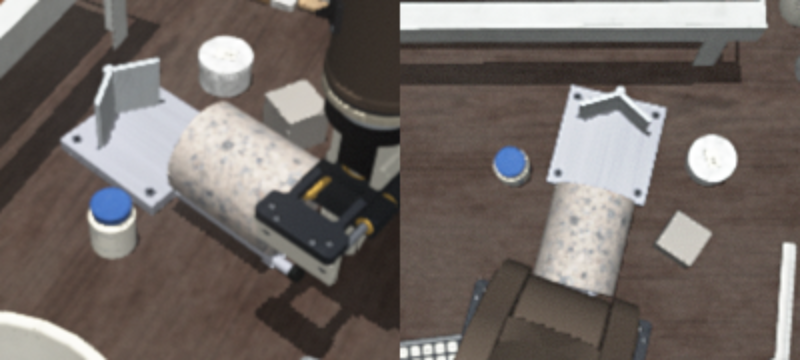

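The gripper stands clear behind the core's free end, in line with it; the bystanders are untouched (jar (110,210) in the left half, cube (297,105), tin (225,65)). Next, push low.

```bash
python3 -m inch '[{"gripper":255,"slide":[-1,-0.5,0],"roll":0},{"gripper":255,"slide":[-1,0,0],"roll":0},{"gripper":255,"slide":[-1,0,0],"roll":0},{"gripper":255,"slide":[-0.5,0,0],"roll":0},{"gripper":255,"slide":[0,0,0],"roll":0},{"gripper":255,"slide":[0,0,0],"roll":0}]';python3 -c "from h import *;now()"
python3 -m inch '[{"gripper":255,"slide":[-0.3,0,0],"roll":0},{"gripper":255,"slide":[-0.3,0,0],"roll":0},{"gripper":255,"slide":[-0.3,0,0],"roll":0},{"gripper":255,"slide":[0,0,0],"roll":0}]';python3 -c "from h import *;now()"
python3 -m inch '[{"gripper":255,"slide":[-0.2,0,0],"roll":0},{"gripper":255,"slide":[-0.2,0,0],"roll":0},{"gripper":255,"slide":[0,0,0],"roll":0}]';python3 -c "from h import *;now()"
```

```text
clock: 3.62
ee_pos: [0.4333, -0.0367, 0.0628]
ee_rot: [0.0, 0.121, 0.993, 0.0]
wrist_force: [-1.3, 0.5, -0.4]
gripper_width: -0.0
grasp_force: 0.0
t 3.62 stand mm [-139.7    1.3   62.8] F [-1.4  0.2 -0.4] toolx yaw 166.15
clock: 3.95
ee_pos: [0.4395, -0.0381, 0.0621]
ee_rot: [-0.002, 0.12, 0.993, 0.0]
wrist_force: [-6.0, 2.4, 3.4]
gripper_width: 0.002
grasp_force: 3.3
t 3.95 stand mm [-133.3    1.4   62.1] F [-6.4  0.9  3.4] toolx yaw 166.19
clock: 4.2
ee_pos: [0.4409, -0.0384, 0.0616]
ee_rot: [-0.004, 0.12, 0.993, 0.001]
wrist_force: [-13.2, 4.7, 6.7]
gripper_width: 0.005
grasp_force: 6.5
t 4.2 stand mm [-131.9    1.4   61.6] F [-13.9   1.4   6.7] toolx yaw 166.21
```

```bash
for i in 1 2 3; do python3 -m inch '[{"gripper":255,"slide":[-0.15,0,0],"roll":0},{"gripper":255,"slide":[-0.15,0,0],"roll":0},{"gripper":255,"slide":[0,0,0],"roll":0}]' >/dev/null;python3 -c "from h import *;now()"; done
```

```text
t 4.45 stand mm [-129.3    1.5   61.6] F [-14.   1.   8.] toolx yaw 166.21
t 4.7 stand mm [-128.3    1.6   61.3] F [-20.4   1.4  13.8] toolx yaw 166.22
t 4.95 stand mm [-128.3    1.7   60.8] F [-28.9   2.3  21.6] toolx yaw 166.23
```

```bash
python3 -m inch '[{"gripper":255,"slide":[1.5,-0.15,0],"roll":0},{"gripper":255,"slide":[1,0,0],"roll":0},{"gripper":255,"slide":[0,0,-1.7],"roll":0},{"gripper":255,"slide":[0,0,-1.6],"roll":0},{"gripper":255,"slide":[0,0,0],"roll":0},{"gripper":255,"slide":[0,0,0],"roll":0}]';python3 - <<'E'
from h import *
now()
from cell import manip
a=[manip.grab_frame(n)["img"][110:290,180:380,::-1] for n in("scene","top")]
cv2.imwrite("pics/p2.png",cv2.resize(np.hstack(a),None,fx=2,fy=2))
E
```

```text
clock: 5.45
ee_pos: [0.4305, -0.0371, 0.0961]
ee_rot: [0.001, 0.12, 0.993, 0.0]
wrist_force: [1.1, -0.3, 0.2]
gripper_width: 0.005
grasp_force: 0.0
t 5.45 stand mm [-142.3    0.2   96.1] F [ 1.1 -0.   0.2] toolx yaw 166.19
```

View pics/p2.png

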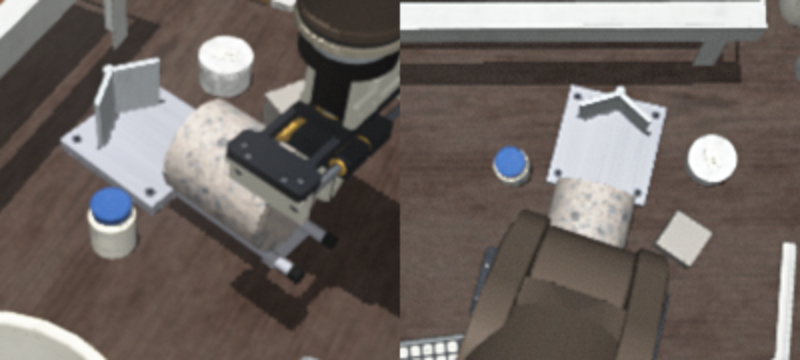

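The core's foot now sits at the plate's edge (about (595,180) in the right half), and the finger is behind its free end, high up. Start the tip.

```bash
python3 -m inch '[{"gripper":255,"slide":[-0.8,0,0],"roll":0},{"gripper":255,"slide":[-0.5,0,0],"roll":0},{"gripper":255,"slide":[-0.5,0,0],"roll":0},{"gripper":255,"slide":[-0.38,0,-0.5],"roll":0},{"gripper":255,"slide":[-0.38,0,-0.5],"roll":0},{"gripper":255,"slide":[0,0,0],"roll":0}]';python3 -c "from h import *;now()"
```

```text
clock: 6.05
ee_pos: [0.4524, -0.0429, 0.1048]
ee_rot: [-0.003, 0.12, 0.993, 0.0]
wrist_force: [-8.2, 3.0, 0.4]
gripper_width: 0.005
grasp_force: 4.1
t 6.05 stand mm [-1.197e+02 -1.000e-01  1.048e+02] F [-8.6  0.9  0.4] toolx yaw 166.17
```

```bash
python3 -m inch '[{"gripper":255,"slide":[-0.42,0,-0.46],"roll":0},{"gripper":255,"slide":[-0.42,0,-0.46],"roll":0},{"gripper":255,"slide":[-0.46,0,-0.42],"roll":0},{"gripper":255,"slide":[-0.46,0,-0.42],"roll":0},{"gripper":255,"slide":[-0.5,0,-0.38],"roll":0},{"gripper":255,"slide":[-0.5,0,-0.38],"roll":0}]';python3 -c "from h import *;now()"
python3 -m inch '[{"gripper":255,"slide":[-0.53,0,-0.33],"roll":0},{"gripper":255,"slide":[-0.53,0,-0.33],"roll":0},{"gripper":255,"slide":[-0.55,0,-0.29],"roll":0},{"gripper":255,"slide":[-0.55,0,-0.29],"roll":0}]';python3 - <<'E'
from h import *
now()
from cell import manip
a=[manip.grab_frame(n)["img"][110:290,180:380,::-1] for n in("scene","top")]
cv2.imwrite("pics/p3.png",cv2.resize(np.hstack(a),None,fx=2,fy=2))
E
```

```text
clock: 6.55
ee_pos: [0.4791, -0.0494, 0.1298]
ee_rot: [-0.003, 0.12, 0.993, 0.0]
wrist_force: [-8.0, 3.0, 2.7]
gripper_width: 0.005
grasp_force: 4.0
t 6.55 stand mm [-92.2  -0.  129.8] F [-8.5  1.   2.7] toolx yaw 166.17
clock: 6.88
ee_pos: [0.5012, -0.0547, 0.1426]
ee_rot: [-0.002, 0.12, 0.993, 0.0]
wrist_force: [-4.6, 3.3, 3.3]
gripper_width: 0.007
grasp_force: 3.3
t 6.88 stand mm [-6.950e+01  1.000e-01  1.426e+02] F [-5.3  2.1  3.3] toolx yaw 166.17
```

View pics/p3.png

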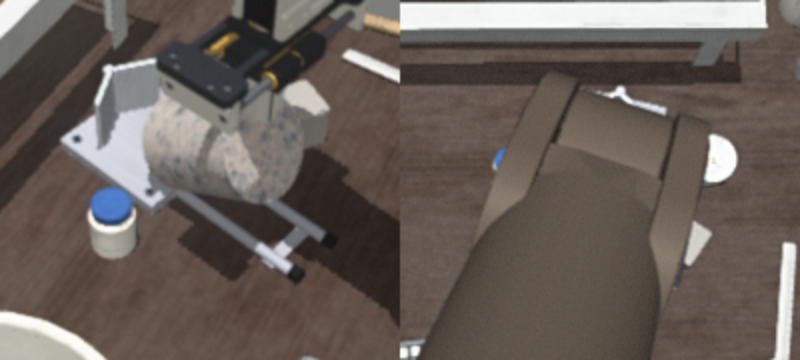

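The core is tilted about 30° on the plate edge and the finger is following. The wrist in the top view (front edge about row 75 of the picture) is still clear of the shelf. Carry on.

```bash
python3 -m inch '[{"gripper":255,"slide":[-0.58,0,-0.24],"roll":0},{"gripper":255,"slide":[-0.58,0,-0.24],"roll":0},{"gripper":255,"slide":[-0.6,0,-0.18],"roll":0},{"gripper":255,"slide":[-0.6,0,-0.18],"roll":0},{"gripper":255,"slide":[-0.6,0,-0.13],"roll":0},{"gripper":255,"slide":[-0.6,0,-0.13],"roll":0}]';python3 -c "from h import *;now()"
python3 -m inch '[{"gripper":255,"slide":[-0.6,0,-0.08],"roll":0},{"gripper":255,"slide":[-0.6,0,-0.08],"roll":0},{"gripper":255,"slide":[-0.6,0,-0.03],"roll":0},{"gripper":255,"slide":[-0.6,0,-0.03],"roll":0}]';python3 -c "from h import *;now()"
```

```text
clock: 7.48
ee_pos: [0.5375, -0.0643, 0.1542]
ee_rot: [0.0, 0.121, 0.993, -0.0]
wrist_force: [-2.1, 0.4, -0.4]
gripper_width: 0.004
grasp_force: 0.6
t 7.48 stand mm [-31.9  -0.4 154.2] F [-2.2 -0.1 -0.4] toolx yaw 166.15
clock: 7.82
ee_pos: [0.5609, -0.0697, 0.1564]
ee_rot: [0.0, 0.12, 0.993, -0.0]
wrist_force: [-1.1, -0.2, 0.0]
gripper_width: 0.003
grasp_force: 0.1
t 7.82 stand mm [-7.900e+00 -1.000e-01  1.564e+02] F [-1.  -0.4  0. ] toolx yaw 166.16
```

```bash
python3 -m inch '[{"gripper":255,"slide":[-0.6,0,0.03],"roll":0},{"gripper":255,"slide":[-0.6,0,0.03],"roll":0},{"gripper":255,"slide":[-0.6,0,0.05],"roll":0},{"gripper":255,"slide":[0,0,0],"roll":0},{"gripper":255,"slide":[0,0,0],"roll":0},{"gripper":255,"slide":[0,0,0],"roll":0}]';python3 - <<'E'
from h import *
now()
from cell import manip
a=[manip.grab_frame(n)["img"][110:290,180:380,::-1] for n in("scene","top")]
cv2.imwrite("pics/p4.png",cv2.resize(np.hstack(a),None,fx=2,fy=2))
E
```

```text
clock: 8.32
ee_pos: [0.5773, -0.0738, 0.1552]
ee_rot: [-0.0, 0.121, 0.993, -0.0]
wrist_force: [0.0, 0.9, -0.1]
gripper_width: 0.004
grasp_force: 0.0
t 8.32 stand mm [  9.   -0.2 155.2] F [-0.2  0.8 -0.1] toolx yaw 166.15
```

View pics/p4.png

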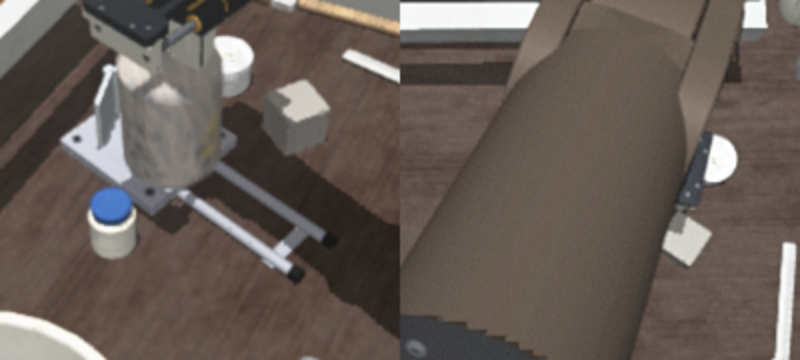

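The core stands upright on the plate (about (172,120) in the left half), short of the V-guide. Back off, go down, and check its position.

```bash
python3 -m inch '[{"gripper":255,"slide":[2.5,0,0],"roll":0},{"gripper":255,"slide":[3,0,0],"roll":0},{"gripper":255,"slide":[2.5,0,0],"roll":0},{"gripper":255,"slide":[0,0,2.1],"roll":0},{"gripper":255,"slide":[0,0,2.1],"roll":0},{"gripper":255,"slide":[0,0,2.1],"roll":0},{"gripper":255,"slide":[0,0,2.1],"roll":0},{"gripper":255,"slide":[0,0,0],"roll":0},{"gripper":255,"slide":[0,0,0],"roll":0}]';python3 - <<'E'
from h import *
now()
from cell import manip
f=manip.grab_frame("scene");x,y,w,h=190,110,160,130
im=cv2.resize(f["img"][y:y+h,x:x+w,::-1],None,fx=4.5,fy=4.5,interpolation=cv2.INTER_CUBIC)
cv2.imwrite("pics/p5.png",im);cv2.imwrite("pics/p5f.png",f["img"][:,:,::-1])
E
```

```text
clock: 9.17
ee_pos: [0.499, -0.0548, 0.071]
ee_rot: [-0.001, 0.121, 0.993, -0.0]
wrist_force: [0.0, 0.5, 0.5]
gripper_width: 0.006
grasp_force: 0.0
t 9.17 stand mm [-71.5  -0.4  71. ] F [-0.1  0.5  0.5] toolx yaw 166.14
```

View pics/p5.png

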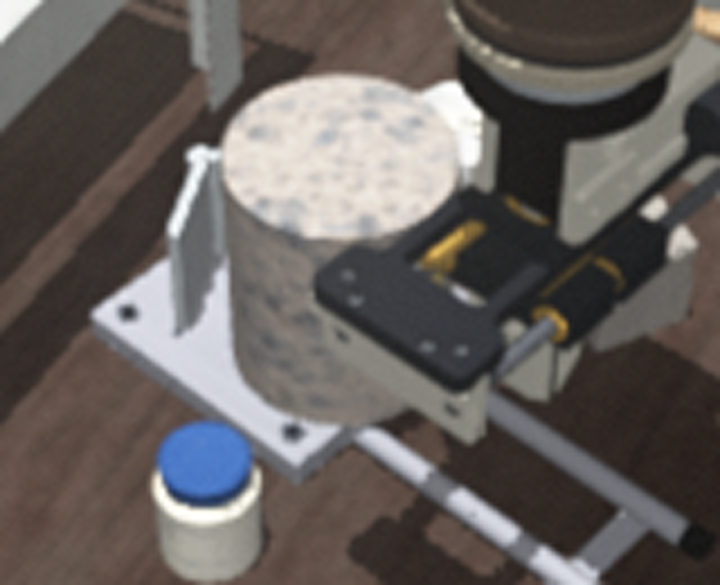

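The standing core's top face is an ellipse: left edge at (222,160), right edge at (459,160), top at (340,74), bottom at (340,241) in the crop. Its centre is at about (265.6,145) full-frame.

```bash
python3 - <<'E'
from h import *
P=[(222,160),(459,160),(340,74),(340,241)]
q=[onz("scene",(190+a/4.5,110+b/4.5),.133) for a,b in P]
for a in q: print(st(a))
print(st((q[0]+q[1])/2),st((q[2]+q[3])/2))
E
python3 -m inch '[{"gripper":255,"slide":[-1,0,0],"roll":0},{"gripper":255,"slide":[-1,0,0],"roll":0},{"gripper":255,"slide":[-1,0,0],"roll":0},{"gripper":255,"slide":[-1,0,0],"roll":0},{"gripper":255,"slide":[0,0,0],"roll":0},{"gripper":255,"slide":[0,0,0],"roll":0}]'; python3 -c "from h import *;now()"
```

```text
[ 67.5  37.5 133. ]
[ -4.8 -28.6 133. ]
[ 68.3 -35.5 133. ]
[ -0.6  39.4 133. ]
[ 31.3   4.5 133. ] [ 33.9   1.9 133. ]
clock: 9.72
ee_pos: [0.5395, -0.0646, 0.0713]
ee_rot: [0.0, 0.121, 0.993, -0.0]
wrist_force: [-0.9, -0.4, -0.3]
gripper_width: 0.007
grasp_force: 0.0
t 9.72 stand mm [-29.9  -0.3  71.3] F [-0.8 -0.6 -0.3] toolx yaw 166.15
```

```bash
for i in 1 2 3 4; do python3 -m inch '[{"gripper":255,"slide":[-0.2,0,0],"roll":0},{"gripper":255,"slide":[-0.2,0,0],"roll":0},{"gripper":255,"slide":[-0.2,0,0],"roll":0},{"gripper":255,"slide":[0,0,0],"roll":0}]'>/dev/null; python3 -c "from h import *;now()";done
```

```text
t 10.05 stand mm [-25.5  -0.   71.2] F [-3.4  1.3  2.9] toolx yaw 166.16
t 10.38 stand mm [-22.8   0.2  71.1] F [-17.3   1.1  18. ] toolx yaw 166.16
t 10.72 stand mm [-16.5   0.2  71.1] F [-15.9   1.1  15.2] toolx yaw 166.16
t 11.05 stand mm [-10.4   0.1  71.1] F [-16.5   0.5  15.3] toolx yaw 166.16
```

```bash
for i in 1 2 3; do python3 -m inch '[{"gripper":255,"slide":[-0.15,0,0],"roll":0},{"gripper":255,"slide":[-0.15,0,0],"roll":0},{"gripper":255,"slide":[0,0,0],"roll":0}]'>/dev/null; python3 -c "from h import *;now()";done
```

```text
t 11.3 stand mm [-7.6  0.1 71.2] F [-17.8   1.1  15.8] toolx yaw 166.16
t 11.55 stand mm [-4.6  0.1 71.1] F [-15.6   1.3  14.7] toolx yaw 166.16
t 11.8 stand mm [-2.5  0.2 71.1] F [-19.3   1.5  20.3] toolx yaw 166.16
```

```bash
for i in 1 2 3; do python3 -m inch '[{"gripper":255,"slide":[-0.15,0,0],"roll":0},{"gripper":255,"slide":[-0.15,0,0],"roll":0},{"gripper":255,"slide":[0,0,0],"roll":0}]'>/dev/null; python3 -c "from h import *;now()";done
```

```text
t 12.05 stand mm [-2.6  0.3 71.1] F [-33.9   0.3  34. ] toolx yaw 166.15
t 12.3 stand mm [-2.7  0.4 71.1] F [-47.3   1.3  47.2] toolx yaw 166.15
t 12.55 stand mm [-2.9  0.6 71.1] F [-60.6   3.   60.1] toolx yaw 166.15
```

Firm stop at the expected home distance. Back off and check.

```bash
python3 -m inch '[{"gripper":255,"slide":[0.6,0,0],"roll":0},{"gripper":255,"slide":[0.8,0,0],"roll":0},{"gripper":255,"slide":[1.5,0,0],"roll":0},{"gripper":255,"slide":[3,0,0],"roll":0},{"gripper":255,"slide":[4,0,0],"roll":0},{"gripper":255,"slide":[4,0,-2],"roll":0},{"gripper":255,"slide":[4,0,-3],"roll":0},{"gripper":255,"slide":[0,0,-3],"roll":0},{"gripper":255,"slide":[0,0,0],"roll":0}]';python3 - <<'E'
from h import *
now()
from cell import manip
f=manip.grab_frame("scene");x,y,w,h=190,110,160,130;g=manip.grab_frame("top")["img"][130:220,210:350,::-1]
a=cv2.resize(f["img"][y:y+h,x:x+w,::-1],(443,360),interpolation=cv2.INTER_CUBIC)
b=cv2.resize(g,(350,225),interpolation=cv2.INTER_CUBIC)
b=np.vstack([b,np.zeros((135,350,3),np.uint8)])
cv2.imwrite("pics/p6.png",np.hstack([a,b]))
cv2.imwrite("pics/p6s.png",f["img"][:,:,::-1])
E
```

```text
clock: 13.3
ee_pos: [0.4152, -0.0335, 0.1483]
ee_rot: [0.002, 0.121, 0.993, 0.001]
wrist_force: [1.4, -0.7, 1.0]
gripper_width: 0.008
grasp_force: 0.0
t 13.3 stand mm [-158.     0.   148.3] F [ 1.5 -0.3  1. ] toolx yaw 166.15
```

View pics/p6.png

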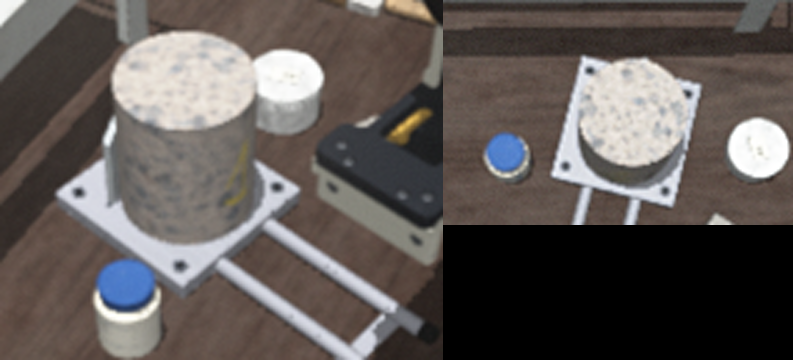

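The core stands upright in the guide. Its top face centre is at about (286,175) in the top view and (256.5,139.4) in the scene view; the jar and tin are in place and the gripper is clear. Now check the numbers.

```bash
python3 - <<'E'
from h import *
print(st(onz("top",(286,175.2),.133)),st(onz("scene",(256.5,139.4),.133)))
p,e=tri((286,175.2),(256.5,139.4));print(st(p),e)
# finer: top-face contour in the top view by brightness
from cell import manip
f=manip.grab_frame("top");im=f["img"].astype(int)
m=((im[:,:,0]-im[:,:,2]>8)&(im.sum(2)>480)).astype(np.uint8);m[:150]=0;m[205:]=0;m[:,:255]=0;m[:,:][:,315:]=0
m=cv2.morphologyEx(m,cv2.MORPH_CLOSE,np.ones((7,7)));c=max(cv2.findContours(m,0,1)[0],key=cv2.contourArea)
el=cv2.fitEllipse(cv2.convexHull(c));print(el,st(onz("top",el[0],.133)))
E
```

```text
[ 56.7  -1.6 133. ] [ 55.6   3.5 133. ]
[ 58.9  -1.1 127.7] 0.0018307587641082001
((285.5898742675781, 174.6216278076172), (42.513736724853516, 42.87702941894531), 88.10353088378906) [ 57.8  -0.3 133. ]
```

```bash
python3 -c "
from cell import manip
print(manip.hand_in())"
```

```text
the job is handed in; nothing more can be done
None
```

The core stands upright on the plate, within about 1 mm of home by the top camera, after being pushed to a firm stop in the V-guide. Contact with both wings is inferred from that stop and not seen directly. That last push reached about 60 N sideways and down at the wrist (limit 120 N), and I couldn't separate how much, if any, came from the gripper body (limit 40 N). The jar and tin are where they were, I last saw the cube in place before the final push, and the job was handed in after about 13 s on the clock.

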